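Lay out the pipetting station around the cold block

TASK

Set up the PCR pipetting station around the blue cold block: lay the grey lid squarely on top of the cold block, stand the green tube rack in the gap between the cold block and the white dry bath, its long side running front to back and a couple of centimetres free on either side, put the white reagent trough behind the cold block (on the side away from the robot) with its long side along the block's back edge, and put the yellow waste beaker on the cold block's other side, the one away from the dry bath. Centre the trough and the beaker on their sides of the cold block with about 3 cm of free bench between, keep everything upright, and leave the timer, brown bottle, jar and tube box where they are.

Things in the scene. Friction and masses are not known exactly. Their poses are not given: they have to be found in the camera images.
- cold_block: Cold block, fixed to the bench: blue tub with an aluminium 32-well block in its top, 88 mm along its x by 112 mm along its y, 42 mm high; the rim is its highest part and carries the lid. Origin at the centre of its underside, on the bench; its x axis points roughly away from the robot (within 0.15 rad), so its back edge is at +x and its sides at +y and -y. It may stand to the left or to the right of the dry bath.
- dry_bath: Dry bath (block heater), fixed to the bench: white housing with a dark front panel and a metal block with holes on top, 116 mm along its x by 110 mm along its y, 78 mm high. Origin at the centre of its underside; x points roughly away from the robot. Its centre is 250 to 322 mm from the cold block's, to the left or to the right.
- rack_mid (a point): Green tube rack with eight capped tubes (white, pink and purple caps) that stay in it, loose, 96 mm along its x (long side) by 46 mm along its y, frame 50 mm high, 60 mm over the caps, about 160 g. This point is on its centre line 30 mm above its underside. Grip it across the 46 mm, on the solid top edge (35 to 50 mm above its underside). Stands on the bench.
- trough_mid (a point): White open reagent trough, empty, loose, 44 mm along its x by 90 mm along its y (long side; small tabs at the two ends make it 108 mm), 40 mm high, walls 3 mm, about 70 g. This point is at its centre, 20 mm above its underside. Grip it across the 44 mm. Stands on the bench.
- beaker_mid (a point): Yellow open waste beaker, empty, loose, round, 57 mm outside diameter, 75 mm high, wall 3 mm, straight sides, about 70 g. This point is on its axis, 37.5 mm above its underside. Grip it across the outside. Stands on the bench.
- lid_grip (a point): Lid of the cold block, loose: flat grey plate 94 mm along its x by 118 mm along its y, 6 mm thick, with a blue bar handle standing on its middle, 12 mm along x by 56 mm along y, from 6 to 34 mm above the plate's underside; about 120 g. This point is at the centre of the handle, 20 mm above the plate's underside. Grip the handle across its 12 mm. Lies on the bench; on the cold block its plate rests on the rim, 42 mm above the bench, x along the block's x (either way round).
- timer_mid (a point): Bystander: white square bench timer, loose, 60 x 60 x 18 mm; this point is at its centre. Leave it alone.
- bottle_mid (a point): Bystander: brown glass bottle with a black cap, loose, 44 mm diameter, 75 mm high; this point is on its axis, half-way up. Leave it alone.
- jar_mid (a point): Bystander: small pale jar with a white cap, loose, 40 mm diameter, 40 mm high; this point is on its axis, half-way up. Stands behind the gap between cold block and dry bath. Leave it alone.
- tubebox_mid (a point): Bystander: brown cardboard tube box with a pale lid, loose, 62 x 62 x 59 mm; this point is at its centre. Stands beyond the row, to the left. Leave it alone.
Not all that is in view belongs to the job. Several things look just like the part that bears rack_mid: the one meant starts farthest from the robot's base.

How it is judged (in metres and radians):
At the end, for the whole second after the job is handed in: All released, at rest, upright. Lid on the block's rim within 12 mm and 10 deg; trough behind, beaker on the far side from the dry bath, each with a 10-60 mm gap and centred within 30 mm; rack in the middle gap, 10 mm clear of both, within 50 mm front to back; rack and trough within 17 deg (((y of dry_bath in the frame of cold_block between -1 and 0 m and y of beaker_mid in the frame of cold_block between 0.095 and 0.145 m and y of rack_mid in the frame of cold_block between -0.3 and -0.089 m and y of rack_mid in the frame of dry_bath between 0.088 and 0.3 m) or (y of dry_bath in the frame of cold_block between 0 and 1 m and y of beaker_mid in the frame of cold_block between -0.145 and -0.095 m and y of rack_mid in the frame of cold_block between 0.089 and 0.3 m and y of rack_mid in the frame of dry_bath between -0.3 and -0.088 m)) and x of beaker_mid in the frame of cold_block between -0.03 and 0.03 m and x of rack_mid in the frame of cold_block between -0.05 and 0.05 m and x of rack_mid in the frame of dry_bath between -0.05 and 0.05 m and angle between the x axis of rack_mid and the x axis of cold_block, either way round below 0.3 rad and x of trough_mid in the frame of cold_block between 0.076 and 0.126 m and y of trough_mid in the frame of cold_block between -0.03 and 0.03 m and angle between the y axis of trough_mid and the y axis of cold_block, either way round below 0.3 rad and horizontal distance between lid_grip and cold_block below 0.012 m and angle between the x axis of lid_grip and the x axis of cold_block, either way round below 0.17 rad and height (world z) of lid_grip between 0.058 and 0.067 m and height (world z) of rack_mid between 0.025 and 0.035 m and height (world z) of trough_mid between 0.015 and 0.025 m and height (world z) of beaker_mid between 0.032 and 0.043 m and angle between each of rack_mid, trough_mid, beaker_mid, lid_grip's own z axis and vertical below 0.08 rad and linear speed of each of rack, trough, beaker, lid below 0.02 m/s); the robot touches nothing.
It fails at once if the timer, brown bottle, jar or tube box is shoved or knocked over (moved more than 25 mm) (distance of any of timer_mid, bottle_mid, jar_mid, tubebox_mid from where it was at the start of the episode above 0.025 m).
It fails at once if the tube rack, trough, beaker or lid is tipped over (more than 40 degrees) (angle between any of rack_mid, trough_mid, beaker_mid, lid_grip's own z axis and vertical above 0.7 rad).
It also fails if it takes over 120 s, if anything falls off the work surface, if the arm or the gripper's body presses on something with over 40 N, if the wrist force passes 120 N, or if a joint passes its speed limit or range.

ROBOT

A 6-joint arm with a two-finger parallel gripper is mounted at the origin on the work surface. World frame = base frame: x ahead of the robot, y to its left, z up, the work surface at z = 0. Lengths are in m, angles in degrees, forces in N, time in s.
With the tool pointing down it reaches from about 0.325 to 0.775 m from the base axis. Payload 5.5 kg.
Tool frame: the origin (TCP) lies midway between the tips of the shut fingers; the grasp point (between the pads) lies 19 mm behind it; z points along the fingers, y is the direction in which the jaws open and shut (so a half turn about z gives the same grasp; the last joint's range is limited). The gripper opens to 88 mm and grips with 3 to 60 N. Pads are 20 mm wide; open, the fingers measure 115 mm over their backs; the gripper's body (75 mm by 178 mm) begins 61 mm behind the grasp point.
Start: joints at [61.438, 5.22, 70.514, -0, 104.267, -3.249], TCP at [0.257, 0.542, 0.223] pointing down, gripper open.
Joint ranges: [-164.24, 164.24], [-49.07, 125.15], [9.68, 141.18], [-86.29, 266.29], [3.28, 154.24], [-151.56, 151.56]. Speed limits (degrees/s): [147.25, 147.25, 172.46, 180, 180, 180].

INTERFACE

Orientations are given as a 3x3 rotation matrix whose columns are the frame's x, y, z axes.
In Python, from workcell import * gives the robot as it stands. The module is installed in compiled form; this text tells all that it offers.
- The arm moves only by the tool step_arm, never from a script. Its argument "increments" is a list that holds one entry, the list of rows, each a list of 7 numbers: the turn, a rotation vector about the tool's x, y, z in degrees, then the shift along the tool's x, y, z in mm, then the finger opening in mm, from 0 to 87.8. In form: [[[rx, ry, rz, dx, dy, dz, grip], ...]]. A call has 1 to 12 rows; each row is the pose to reach, as a shift and turn from the pose commanded when the call began, along the tool's axes at that moment; what a row does not reach only later rows make up. A row lasts 1/8 s, in which the tool goes at most 62.5 mm and 10.7 degrees, less where a joint would pass 70% of its speed; a pose out of reach is approached as far as the arm can. A call with a gripper value outside its range is refused whole. The fingers move at their own pace and stop on an object; "grip_force" is the grip in N (left out, the last holds). Time passes only in rows, so rows that repeat a pose let the fingers close. It gives the time, the measured TCP pose, the force and the opening at its end, in the units of the state.
- get_obs(): the state, without advancing time (a new reading comes with each control period).
- capture(name): name is "side" or "top"; returns a dict with "image" (420x560x3 uint8, blue, green, red), "range_z" (420x560 float32, m along the optical axis (not along the pixel's ray), 0 where there is no reading), "mtx" (3x3 intrinsics, pixels), "R" (3x3) and "t" (3): a world point X has camera coordinates R X + t. Camera axes: x right, y down, z forward; pixel columns grow to the right and rows downward; lengths in m; the calibration is good to about 2 mm. A picture is of the moment at which its call begins.
- close_job(): hands the job in, once; it reports no verdict.
The state is a dict: "time_s": time; "q": joint angles; "joint_vel": joint speeds; "joint_torque": joint torques, N m; "tcp_pos": TCP position; "tool_rot": TCP orientation; "wrist_force": force on the tool from outside, world axes, zero at the start; "wrist_torque": the same for the moment, N m; "gripper_width": opening from 0.0 (shut) to 1.0 (fully open).
Only numpy, scipy, OpenCV 4.12 (cv2) and the standard library are available. Lean on these libraries where they do the work, as an engineer would, in place of code of your own. Each camera call takes 0.05 s, during which the arm holds its last target.

## Working session

There is one attempt and no reset: what is moved stays moved. The work goes in short steps, Python scripts to look and compute and a tool call to move; the robot and the scene stay as the last step left them, time stands still between calls to the robot, and variables do not carry over. Pictures are saved under pics/ and viewed, and the job is handed in when it is done.

Besides the shell and the picture viewer there is one more tool, called after "Call:" by a JSON object that holds its "method" and its "body". step_arm: Moves the arm, as the interface text tells. Its arguments: {"type":"object","properties":{"increments":{"type":"array"},"grip_force":{"type":"number"}},"required":["increments"]}

```bash
mkdir -p pics; python3 - <<'E'
from workcell import *
import cv2,numpy as np,pickle
o=get_obs();print(o['time_s'],o['tcp_pos'],o['tool_rot'],o['gripper_width'])
for n in('side','top'):
    c=capture(n);pickle.dump(c,open(n+'0.pkl','wb'));cv2.imwrite(f'pics/{n}0.png',c['image']);print(n,c['mtx'].tolist(),c['R'].tolist(),c['t'])
E
```

```text
0.0 [0.25642286 0.54211588 0.22152605] [[-9.03966513e-01  4.27602296e-01 -9.04959303e-04]
 [ 4.27603243e-01  9.03964937e-01 -1.69095724e-03]
 [ 9.49942823e-05 -1.91553225e-03 -9.99998161e-01]] 1.002161469049579
side [[444.68177787940465, 0.0, 282.89057314558005], [0.0, 444.68177787940465, 210.68848608500082], [0.0, 0.0, 1.0]] [[0.9865979220600783, -0.16295852192935764, -0.008310253746705501], [-0.12800436426877856, -0.7413809844388473, -0.6587633252091615], [0.10119003367368458, 0.6509982765285055, -0.7523043407039691]] [-0.50574868  0.09130531  1.15631254]
top [[435.9529152813453, 0.0, 275.20515911494346], [0.0, 435.9529152813453, 208.75761566762398], [0.0, 0.0, 1.0]] [[-0.028167681622129404, -0.9993059508312466, -0.024376183977252358], [-0.9870450763702776, 0.03165884252103859, -0.1572886992235023], [0.1579512549023516, 0.019629934372956487, -0.9872517747521583]] [0.03721276 0.5309889  1.00911867]
```

View pics/side0.png

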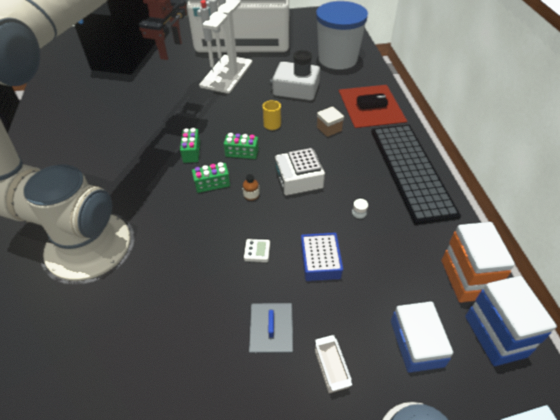

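View pics/top0.png

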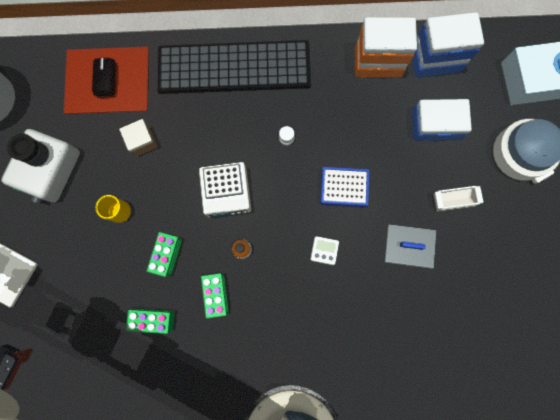

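The top view shows the cold block at (345,187) and the dry bath at (225,190), to its left. The lid is at (410,246), the trough at (458,198) and the beaker at (113,208). There are three green racks, at (163,255), (214,296) and (150,321). Next I measure them all.

```bash
cat > h.py <<'E'
import cv2,numpy as np,pickle
def world(c):
    z=c['range_z'].astype(float);v,u=np.mgrid[0:z.shape[0],0:z.shape[1]]
    K=c['mtx'];P=np.stack([(u-K[0,2])/K[0,0]*z,(v-K[1,2])/K[1,1]*z,z],-1)
    W=(P-c['t'])@c['R']; W[z==0]=np.nan
    return W
def meas(c,box,zlo,zhi,name='',W=None):
    W=world(c) if W is None else W
    u0,v0,u1,v1=box;S=W[v0:v1,u0:u1]
    with np.errstate(invalid='ignore'): m=(S[...,2]>zlo)&(S[...,2]<zhi)
    n,l,st,_=cv2.connectedComponentsWithStats(m.astype(np.uint8))
    if n<2: print(name,'none');return
    k=1+np.argmax(st[1:,4]);p=S[l==k]
    (cx,cy),(w,h),a=cv2.minAreaRect((p[:,:2]*1000).astype(np.float32))
    if w<h: ang=a+90;L,s=h,w
    else: ang=a;L,s=w,h
    ang=(ang+90)%180-90
    print(f"{name}: n={len(p)} c=({cx:.1f},{cy:.1f}) L={L:.1f} s={s:.1f} long-axis ang={ang:.1f} z med={np.median(p[:,2])*1000:.1f} max={p[:,2].max()*1000:.1f} r={np.hypot(cx,cy):.0f}")
E
python3 - <<'E'
from h import *
c=pickle.load(open('top0.pkl','rb'));W=world(c)
for nm,b,lo,hi in [('bench',(260,200,310,225),-.02,.02),('cold',(312,160,378,212),.036,.05),('bath',(190,150,260,225),.07,.09),('lid plate',(375,215,450,280),.003,.012),('lid handle',(390,235,435,256),.025,.045),('trough',(425,175,495,220),.034,.05),('beaker',(85,185,140,230),.068,.085),
 ('rackA',(140,225,190,285),.042,.07),('rackB',(190,265,240,325),.042,.07),('rackC',(115,298,185,340),.042,.07),('timer',(300,230,350,272),.01,.03),('bottle',(225,230,260,268),.04,.09),('jar',(272,118,300,152),.03,.05),('tubebox',(112,112,165,162),.05,.07)]:
    meas(c,b,lo,hi,nm,W)
# colour based
def col(nm,b,f):
    u0,v0,u1,v1=b;I=cv2.cvtColor(c['image'],cv2.COLOR_BGR2HSV)[v0:v1,u0:u1];m=f(I[...,0],I[...,1],I[...,2]);p=W[v0:v1,u0:u1][m]
    (cx,cy),s,a=cv2.minAreaRect((p[:,:2]*1000).astype(np.float32));print(nm,cx,cy,s,a,np.median(p[:,2]),len(p))
col('lid blue',(390,235,435,256),lambda h,s,v:(h>105)&(h<135)&(s>150))
col('lid grey',(375,215,450,280),lambda h,s,v:(v>75))
for n,b in [('top',(90,90,500,350))]:
    cv2.imwrite('pics/crop_racks.png',cv2.resize(c['image'][180:345,85:265],None,fx=4,fy=3.6,interpolation=cv2.INTER_CUBIC))
E
```

```text
bench: n=1248 c=(529.8,-1.0) L=123.4 s=61.9 long-axis ang=88.2 z med=-0.0 max=5.8 r=530
cold: n=1622 c=(584.0,-149.9) L=112.2 s=89.2 long-axis ang=84.5 z med=40.4 max=47.8 r=603
bath: n=1187 c=(597.7,142.8) L=94.0 s=80.6 long-axis ang=-84.8 z med=78.3 max=84.0 r=614
lid plate: n=1593 c=(435.8,-307.9) L=122.2 s=95.9 long-axis ang=81.7 z med=6.0 max=11.9 r=534
lid handle: n=127 c=(436.2,-306.3) L=54.5 s=12.3 long-axis ang=81.3 z med=33.2 max=38.4 r=533
trough: n=301 c=(547.5,-421.3) L=109.8 s=44.2 long-axis ang=-83.9 z med=39.5 max=46.2 r=691
beaker: n=144 c=(545.7,415.1) L=56.6 s=55.6 long-axis ang=38.5 z med=74.0 max=80.6 r=686
rackA: n=813 c=(431.9,292.5) L=95.9 s=47.7 long-axis ang=-16.9 z med=51.3 max=65.8 r=522
rackB: n=844 c=(332.1,170.5) L=96.2 s=46.6 long-axis ang=6.4 z med=51.1 max=65.6 r=373
rackC: n=864 c=(277.2,323.4) L=96.5 s=46.4 long-axis ang=84.6 z med=51.2 max=65.4 r=426
timer: n=610 c=(431.4,-96.0) L=60.3 s=60.1 long-axis ang=-13.4 z med=17.9 max=23.7 r=442
bottle: n=260 c=(439.4,106.0) L=41.8 s=40.9 long-axis ang=-45.6 z med=52.1 max=78.2 r=452
jar: n=173 c=(722.3,-12.2) L=37.4 s=32.4 long-axis ang=-1.7 z med=39.6 max=46.0 r=722
tubebox: n=643 c=(726.3,359.5) L=64.4 s=62.6 long-axis ang=22.4 z med=59.1 max=65.2 r=810
lid blue 435.4287109375 -304.6284484863281 (51.80171203613281, 10.004429817199707) 80.93549346923828 nan 105
lid grey 471.4248352050781 -330.6419982910156 (45.51959991455078, 145.11126708984375) 147.08438110351562 nan 1947
```

View pics/crop_racks.png

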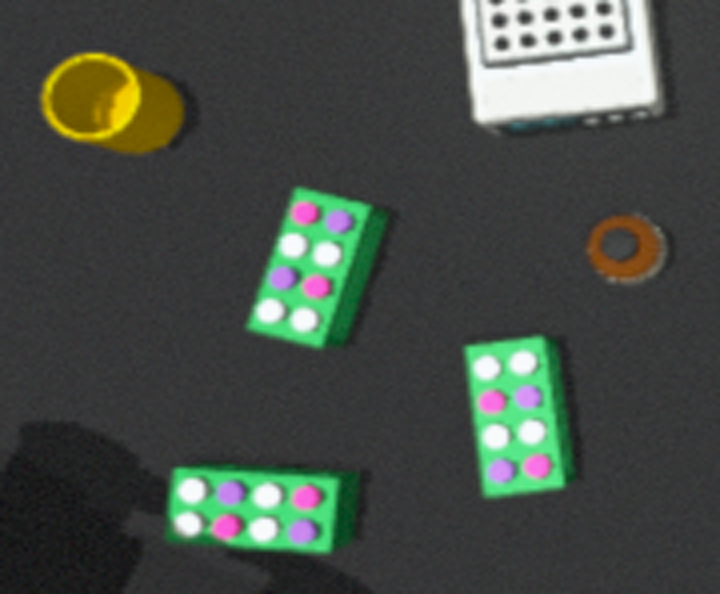

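Rack A at (163,255) is the one meant: it is 522 mm from the base, against 373 mm for rack B and 426 mm for rack C. The enlarged crop confirms it is a green eight-tube rack. Next I cross-check with the side camera, get the dry bath's footprint, and look for tall clutter near the planned gripper positions.

```bash
python3 - <<'E'
from h import *
c=pickle.load(open('top0.pkl','rb'));W=world(c)
meas(c,(185,145,265,225),.03,.09,'bath low',W)
s=pickle.load(open('side0.pkl','rb'));V=world(s)
for nm,b,lo,hi in [('cold',(295,225,350,285),.036,.05),('lid plate',(240,295,300,355),.003,.012),('lid handle',(260,300,285,345),.025,.045),('trough',(305,330,360,395),.034,.05),('beaker',(255,95,290,135),.068,.085),('rackA',(215,125,265,165),.042,.07),('bath',(268,140,332,197),.07,.09),('bath low',(268,140,332,197),.02,.09)]: meas(s,b,lo,hi,nm,V)
P=np.concatenate([W.reshape(-1,3),V.reshape(-1,3)])
P=P[np.isfinite(P).all(1)]
# tall things map
for nm,cx,cy,hx,hy in [('beaker pick',546,415,130,130),('beaker place',573,-265,110,110),('trough pick',547,-421,110,60),('trough place',681,-159,110,60),('rack pick',432,292,60,110),('rack place',591,-3,60,110),('lid',436,-307,110,80)]:
    m=(abs(P[:,0]*1000-cx)<hx)&(abs(P[:,1]*1000-cy)<hy)&(P[:,2]>.055)
    q=P[m]*1000
    print(nm,len(q), (q.min(0).round(),q.max(0).round()) if len(q) else '')
for nm,b in [('blueflat',(410,92,475,145)),('orange',(350,12,420,82)),('blue2',(415,10,485,80)),('round',(490,112,560,185))]:
    q=W[b[1]:b[3],b[0]:b[2]].reshape(-1,3)*1000;q=q[q[:,2]>15];print(nm,np.percentile(q,2,axis=0).round(),np.percentile(q,98,axis=0).round())
E
```

```text
bath low: n=2302 c=(583.2,141.9) L=119.1 s=110.5 long-axis ang=5.6 z med=74.0 max=84.0 r=600
cold: n=1423 c=(581.6,-149.5) L=116.8 s=88.2 long-axis ang=84.6 z med=42.1 max=48.0 r=600
lid plate: n=2017 c=(429.9,-301.5) L=144.5 s=127.6 long-axis ang=83.9 z med=7.7 max=12.0 r=525
lid handle: n=139 c=(434.3,-307.9) L=54.6 s=11.2 long-axis ang=81.3 z med=35.0 max=39.9 r=532
trough: n=452 c=(545.3,-421.2) L=109.7 s=45.0 long-axis ang=-83.5 z med=41.2 max=46.4 r=689
beaker: n=105 c=(543.1,414.4) L=64.4 s=51.5 long-axis ang=81.4 z med=74.5 max=82.1 r=683
rackA: n=412 c=(428.5,290.5) L=97.9 s=53.7 long-axis ang=-12.1 z med=53.9 max=66.3 r=518
bath: n=764 c=(581.1,139.5) L=110.8 s=101.6 long-axis ang=5.3 z med=79.9 max=86.1 r=598
bath low: n=1653 c=(581.0,138.4) L=119.9 s=112.5 long-axis ang=4.6 z med=69.7 max=86.1 r=597
beaker pick 824 (array([416., 285.,  55.]), array([676., 545.,  82.]))
beaker place 0 
trough pick 0 
trough place 0 
rack pick 441 (array([388., 262.,  55.]), array([476., 319.,  66.]))
rack place 852 (array([531.,  79.,  55.]), array([645., 107.,  85.]))
lid 0 
blueflat [ 702. -451.   19.] [ 782. -335.   74.]
orange [ 876. -350.   20.] [ 958. -198.  146.]
blue2 [ 875. -466.   23.] [ 957. -346.  146.]
round [ 590. -638.   20.] [ 717. -528.  112.]
```

```bash
cat > plan.py <<'E'
# usage: plan.py  "x,y,z,theta,grip,nrows" ...   (world mm, jaw angle deg); tracks commanded pose in cmd.json
import json,sys,os,numpy as np
f='cmd.json'
s=json.load(open(f)) if os.path.exists(f) else [257,542,223,64.687]
th=np.radians(s[3]);X=np.array([-np.sin(th),np.cos(th)]);Y=np.array([np.cos(th),np.sin(th)])
prev=np.zeros(4);rows=[]
for a in sys.argv[1:]:
    x,y,z,t,g,n=map(float,a.split(','));n=int(n)
    d=np.array([x-s[0],y-s[1]]);dt=(t-s[3]+90)%180-90
    tgt=np.array([-dt,d@X,d@Y,s[2]-z])
    for i in range(1,n+1):
        p=prev+(tgt-prev)*i/n
        rows.append([0,0,round(p[0]*2)/2]+[int(round(v)) for v in p[1:]]+[g])
    prev=np.array([rows[-1][2]]+rows[-1][3:6],float)
print(len(rows),json.dumps([rows]))
w=prev[1]*X+prev[2]*Y
json.dump([s[0]+w[0],s[1]+w[1],s[2]-prev[3],s[3]-prev[0]],open(f,'w'))
print('cmd end',[round(v,1) for v in json.load(open(f))])
E
cat > obs.py <<'E'
from workcell import *
import numpy as np
o=get_obs();R=o['tool_rot'];print(round(o['time_s'],2),(o['tcp_pos']*1000).round(1) if hasattr(o['tcp_pos'],'round') else o['tcp_pos'],'theta',np.degrees(np.arctan2(R[1][1],R[0][1])).round(2),'F',np.round(o['wrist_force'],1),'w',round(o['gripper_width']*88,1),np.round(o['q'],0))
E
python3 plan.py 544.5,415,130,37,87.8,8 544.5,415,26,37,87.8,4
```

```text
12 [[[0, 0, 3.5, -39, 1, 12, 87.8], [0, 0, 7.0, -79, 2, 23, 87.8], [0, 0, 10.5, -118, 3, 35, 87.8], [0, 0, 14.0, -157, 4, 46, 87.8], [0, 0, 17.5, -196, 5, 58, 87.8], [0, 0, 21.0, -236, 6, 70, 87.8], [0, 0, 24.0, -275, 7, 81, 87.8], [0, 0, 27.5, -314, 8, 93, 87.8], [0, 0, 27.5, -314, 8, 119, 87.8], [0, 0, 27.5, -314, 8, 145, 87.8], [0, 0, 27.5, -314, 8, 171, 87.8], [0, 0, 27.5, -314, 8, 197, 87.8]]]
cmd end [544.3, 415.0, 26.0, 37.2]
```

Call:
{"method": "step_arm", "body": {"increments": [[[0, 0, 3.5, -39, 1, 12, 87.8], [0, 0, 7, -79, 2, 23, 87.8], [0, 0, 10.5, -118, 3, 35, 87.8], [0, 0, 14, -157, 4, 46, 87.8], [0, 0, 17.5, -196, 5, 58, 87.8], [0, 0, 21, -236, 6, 70, 87.8], [0, 0, 24, -275, 7, 81, 87.8], [0, 0, 27.5, -314, 8, 93, 87.8], [0, 0, 27.5, -314, 8, 93, 87.8], [0, 0, 27.5, -314, 8, 125, 87.8], [0, 0, 27.5, -314, 8, 160, 87.8], [0, 0, 27.5, -314, 8, 197, 87.8]]], "grip_force": 12}}

```text
time_s: 1.6
tcp_pos: [0.543, 0.4163, 0.0252]
tool_rot: [[-0.606, 0.796, 0.0], [0.796, 0.606, 0.001], [0.0, 0.001, -1.0]]
wrist_force: [0.2, 0.7, 0.5]
gripper_width: 1.002
```

```bash
python3 obs.py; python3 plan.py 544.5,415,26,37,50,6 544.5,415,50,37,50,2 544.5,415,170,37,50,4; python3 - <<'E'
from workcell import *
import cv2
for n in('side','top'):
    c=capture(n);cv2.imwrite(f'pics/{n}1.png',c['image'])
E
```

```text
1.6 [543.  416.3  25.2] theta 37.28 F [0.2 0.7 0.5] w 88.1 [35. 21. 73.  0. 86. -3.]
12 [[[0, 0, 0.0, 0, 0, 0, 50.0], [0, 0, 0.0, 0, 0, 0, 50.0], [0, 0, 0.0, 0, 0, 0, 50.0], [0, 0, 0.0, 0, 0, 0, 50.0], [0, 0, 0.0, 0, 0, 0, 50.0], [0, 0, 0.0, 0, 0, 0, 50.0], [0, 0, 0.0, 0, 0, -12, 50.0], [0, 0, 0.0, 0, 0, -24, 50.0], [0, 0, 0.0, 0, 0, -54, 50.0], [0, 0, 0.0, 0, 0, -84, 50.0], [0, 0, 0.0, 0, 0, -114, 50.0], [0, 0, 0.0, 0, 0, -144, 50.0]]]
cmd end [544.3, 415.0, 170.0, 37.2]
```

View pics/side1.png

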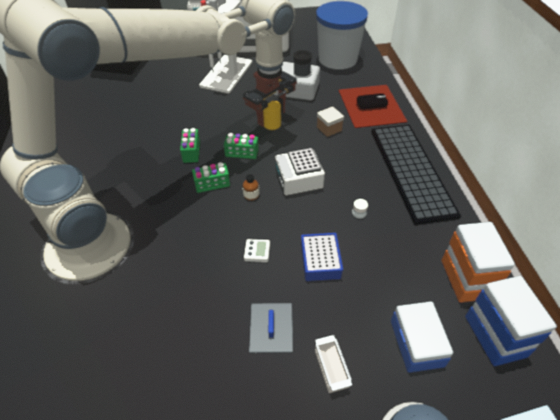

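The side view shows the gripper straddling the beaker at (270,118), with nothing disturbed. Next I close, check the grip and lift.

Call:
{"method": "step_arm", "body": {"increments": [[[0, 0, 0, 0, 0, 0, 50], [0, 0, 0, 0, 0, 0, 50], [0, 0, 0, 0, 0, 0, 50], [0, 0, 0, 0, 0, 0, 50], [0, 0, 0, 0, 0, 0, 50], [0, 0, 0, 0, 0, 0, 50], [0, 0, 0, 0, 0, -12, 50], [0, 0, 0, 0, 0, -24, 50], [0, 0, 0, 0, 0, -54, 50], [0, 0, 0, 0, 0, -84, 50], [0, 0, 0, 0, 0, -114, 50], [0, 0, 0, 0, 0, -144, 50]]], "grip_force": 12}}

```text
time_s: 3.2
tcp_pos: [0.5437, 0.4153, 0.1712]
tool_rot: [[-0.604, 0.797, 0.0], [0.797, 0.604, 0.0], [-0.0, 0.0, -1.0]]
wrist_force: [-0.1, 0.0, -0.4]
gripper_width: 0.649
```

```bash
python3 obs.py; python3 plan.py 560,-100,170,-10,50,12;python3 plan.py 571.9,-265.5,150,-25,50,4 571.9,-265.5,28,-25,50,7
```

```text
3.2 [543.7 415.3 171.2] theta 37.18 F [-0.1  0.  -0.4] w 57.1 [ 35.  18.  61.  -0. 101.  -3.]
12 [[[0, 0, 4.0, -35, -25, 0, 50.0], [0, 0, 8.0, -70, -50, 0, 50.0], [0, 0, 12.0, -105, -75, 0, 50.0], [0, 0, 15.5, -140, -100, 0, 50.0], [0, 0, 19.5, -175, -124, 0, 50.0], [0, 0, 23.5, -210, -149, 0, 50.0], [0, 0, 27.5, -245, -174, 0, 50.0], [0, 0, 31.5, -280, -199, 0, 50.0], [0, 0, 35.5, -315, -224, 0, 50.0], [0, 0, 39.5, -350, -249, 0, 50.0], [0, 0, 43.5, -385, -274, 0, 50.0], [0, 0, 47.0, -420, -299, 0, 50.0]]]
cmd end [559.9, -100.3, 170.0, -9.8]
11 [[[0, 0, 4.0, -40, 10, 5, 50.0], [0, 0, 7.5, -80, 20, 10, 50.0], [0, 0, 11.5, -121, 30, 15, 50.0], [0, 0, 15.0, -161, 40, 20, 50.0], [0, 0, 15.0, -161, 40, 37, 50.0], [0, 0, 15.0, -161, 40, 55, 50.0], [0, 0, 15.0, -161, 40, 72, 50.0], [0, 0, 15.0, -161, 40, 90, 50.0], [0, 0, 15.0, -161, 40, 107, 50.0], [0, 0, 15.0, -161, 40, 125, 50.0], [0, 0, 15.0, -161, 40, 142, 50.0]]]
cmd end [571.9, -265.8, 28.0, -24.8]
```

Call:
{"method": "step_arm", "body": {"increments": [[[0, 0, 4, -35, -25, 0, 50], [0, 0, 8, -70, -50, 0, 50], [0, 0, 12, -105, -75, 0, 50], [0, 0, 15.5, -140, -100, 0, 50], [0, 0, 19.5, -175, -124, 0, 50], [0, 0, 23.5, -210, -149, 0, 50], [0, 0, 27.5, -245, -174, 0, 50], [0, 0, 31.5, -280, -199, 0, 50], [0, 0, 35.5, -315, -224, 0, 50], [0, 0, 39.5, -350, -249, 0, 50], [0, 0, 43.5, -385, -274, 0, 50], [0, 0, 47, -420, -299, 0, 50]]]}}

```text
time_s: 4.7
tcp_pos: [0.5593, -0.1013, 0.1704]
tool_rot: [[0.173, 0.985, 0.001], [0.985, -0.173, -0.0], [0.0, 0.001, -1.0]]
wrist_force: [0.2, 0.6, -0.3]
gripper_width: 0.652
```

Call:
{"method": "step_arm", "body": {"increments": [[[0, 0, 4, -40, 10, 5, 50], [0, 0, 7.5, -80, 20, 10, 50], [0, 0, 11.5, -121, 30, 15, 50], [0, 0, 15, -161, 40, 20, 50], [0, 0, 15, -161, 40, 37, 50], [0, 0, 15, -161, 40, 55, 50], [0, 0, 15, -161, 40, 80, 50], [0, 0, 15, -161, 40, 105, 50], [0, 0, 15, -161, 40, 125, 50], [0, 0, 15, -161, 40, 135, 50], [0, 0, 15, -161, 40, 142, 50], [0, 0, 15, -161, 40, 142, 50]]]}}

```text
time_s: 6.2
tcp_pos: [0.5718, -0.2654, 0.0281]
tool_rot: [[0.419, 0.908, 0.001], [0.908, -0.419, -0.0], [-0.0, 0.001, -1.0]]
wrist_force: [-0.0, -0.5, -0.7]
gripper_width: 0.655
```

```bash
python3 obs.py; python3 plan.py 572,-265.5,28,-25,80,5  572,-265.5,150,-25,80,5
```

```text
6.2 [ 571.8 -265.4   28.1] theta -24.8 F [-0.  -0.5 -0.7] w 57.6 [-28.  13.  82.   0.  85.  -3.]
10 [[[0, 0, 0.0, 0, 0, 0, 80.0], [0, 0, 0.0, 0, 0, 0, 80.0], [0, 0, 0.0, 0, 0, 0, 80.0], [0, 0, 0.0, 0, 0, 0, 80.0], [0, 0, 0.0, 0, 0, 0, 80.0], [0, 0, 0.0, 0, 0, -24, 80.0], [0, 0, 0.0, 0, 0, -49, 80.0], [0, 0, 0.0, 0, 0, -73, 80.0], [0, 0, 0.0, 0, 0, -98, 80.0], [0, 0, 0.0, 0, 0, -122, 80.0]]]
cmd end [571.9, -265.8, 150.0, -24.8]
```

Call:
{"method": "step_arm", "body": {"increments": [[[0, 0, 0, 0, 0, 2, 50], [0, 0, 0, 0, 0, 2, 50], [0, 0, 0, 0, 0, 2, 80], [0, 0, 0, 0, 0, 2, 80], [0, 0, 0, 0, 0, 2, 80], [0, 0, 0, 0, 0, 2, 80], [0, 0, 0, 0, 0, 2, 80], [0, 0, 0, 0, 0, -22, 80], [0, 0, 0, 0, 0, -52, 80], [0, 0, 0, 0, 0, -87, 80], [0, 0, 0, 0, 0, -122, 80], [0, 0, 0, 0, 0, -122, 80]]]}}

```text
time_s: 7.7
tcp_pos: [0.5729, -0.2662, 0.1538]
tool_rot: [[0.42, 0.908, 0.006], [0.908, -0.42, -0.003], [-0.0, 0.007, -1.0]]
wrist_force: [-0.5, 0.2, -0.5]
gripper_width: 0.912
```

```bash
python3 obs.py; python3 plan.py 546.5,-421,110,6.1,70,6 546.5,-421,8,6.1,70,4
```

```text
7.7 [ 572.9 -266.2  153.8] theta -24.81 F [-0.5  0.2 -0.5] w 80.2 [-28.  10.  73.   0.  97.  -3.]
10 [[[0, 0, -5.0, -25, 7, 7, 70.0], [0, 0, -10.5, -51, 14, 13, 70.0], [0, 0, -15.5, -76, 21, 20, 70.0], [0, 0, -20.5, -101, 28, 27, 70.0], [0, 0, -26.0, -126, 35, 33, 70.0], [0, 0, -31.0, -152, 42, 40, 70.0], [0, 0, -31.0, -152, 42, 66, 70.0], [0, 0, -31.0, -152, 42, 91, 70.0], [0, 0, -31.0, -152, 42, 116, 70.0], [0, 0, -31.0, -152, 42, 142, 70.0]]]
cmd end [546.2, -421.4, 8.0, 6.2]
```

Call:
{"method": "step_arm", "body": {"increments": [[[0, 0, -5, -25, 7, 7, 70], [0, 0, -10.5, -51, 14, 13, 70], [0, 0, -15.5, -76, 21, 20, 70], [0, 0, -20.5, -101, 28, 27, 70], [0, 0, -26, -126, 35, 33, 70], [0, 0, -31, -152, 42, 40, 70], [0, 0, -31, -152, 42, 40, 70], [0, 0, -31, -152, 42, 66, 70], [0, 0, -31, -152, 42, 91, 70], [0, 0, -31, -152, 42, 116, 70], [0, 0, -31, -152, 42, 142, 70], [0, 0, -31, -152, 42, 142, 70]]]}}

```text
time_s: 9.2
tcp_pos: [0.5445, -0.4185, 0.004]
tool_rot: [[-0.107, 0.994, -0.005], [0.994, 0.107, 0.004], [0.005, -0.004, -1.0]]
wrist_force: [-0.7, 0.8, -0.2]
gripper_width: 0.796
```

```bash
python3 obs.py; python3 - <<'E'
from workcell import *
from h import *
c=capture('top');cv2.imwrite('pics/top2.png',c['image'])
s=capture('side');cv2.imwrite('pics/side2.png',s['image'])
meas(c,(360,130,480,250),.068,.085,'beaker t'); meas(s,(240,240,340,330),.06,.085,'beaker s')
E
python3 plan.py 546.5,-421,8,6.1,38,6 546.5,-421,20,6.1,38,1 546.5,-421,120,6.1,38,4;python3 plan.py 680,-159,120,-5.5,38,8
```

```text
9.2 [ 544.5 -418.5    4. ] theta 6.17 F [-0.7  0.8 -0.2] w 70.0 [-40.  22.  73.   0.  85. -47.]
beaker t: n=128 c=(572.2,-264.6) L=55.7 s=55.4 long-axis ang=54.6 z med=74.3 max=80.5 r=630
beaker s none
11 [[[0, 0, 0.0, 0, 0, 0, 38.0], [0, 0, 0.0, 0, 0, 0, 38.0], [0, 0, 0.0, 0, 0, 0, 38.0], [0, 0, 0.0, 0, 0, 0, 38.0], [0, 0, 0.0, 0, 0, 0, 38.0], [0, 0, 0.0, 0, 0, 0, 38.0], [0, 0, 0.0, 0, 0, -12, 38.0], [0, 0, 0.0, 0, 0, -37, 38.0], [0, 0, 0.0, 0, 0, -62, 38.0], [0, 0, 0.0, 0, 0, -87, 38.0], [0, 0, 0.0, 0, 0, -112, 38.0]]]
cmd end [546.2, -421.4, 120.0, 6.2]
8 [[[0, 0, 1.5, 31, 20, 0, 38.0], [0, 0, 3.0, 62, 40, 0, 38.0], [0, 0, 4.5, 92, 60, 0, 38.0], [0, 0, 6.0, 123, 81, 0, 38.0], [0, 0, 7.5, 154, 101, 0, 38.0], [0, 0, 9.0, 185, 121, 0, 38.0], [0, 0, 10.0, 216, 141, 0, 38.0], [0, 0, 11.5, 246, 161, 0, 38.0]]]
cmd end [679.8, -159.5, 120.0, -5.3]
```

View pics/side2.png

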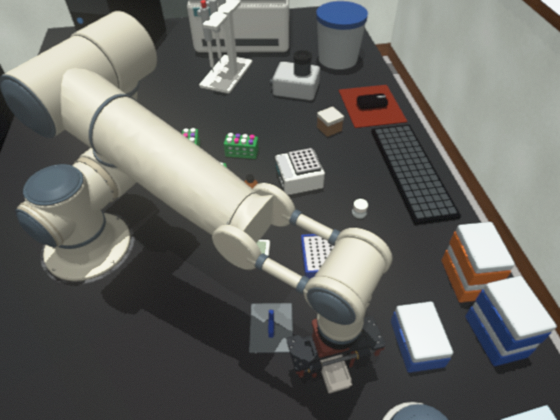

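The beaker measures (572,-265), as planned. The side view shows the jaws around the trough at (337,372).

Call:
{"method": "step_arm", "body": {"increments": [[[0, 0, 0, 0, 0, 0, 38], [0, 0, 0, 0, 0, 0, 38], [0, 0, 0, 0, 0, 0, 38], [0, 0, 0, 0, 0, 0, 38], [0, 0, 0, 0, 0, 0, 38], [0, 0, 0, 0, 0, 0, 38], [0, 0, 0, 0, 0, 0, 38], [0, 0, 0, 0, 0, -12, 38], [0, 0, 0, 0, 0, -37, 38], [0, 0, 0, 0, 0, -62, 38], [0, 0, 0, 0, 0, -87, 38], [0, 0, 0, 0, 0, -112, 38]]], "grip_force": 12}}

```text
time_s: 10.8
tcp_pos: [0.5454, -0.4208, 0.1202]
tool_rot: [[-0.108, 0.994, -0.001], [0.994, 0.108, 0.001], [0.001, -0.001, -1.0]]
wrist_force: [0.2, -1.0, -0.4]
gripper_width: 0.498
```

```bash
python3 obs.py
```

```text
10.8 [ 545.4 -420.8  120.2] theta 6.18 F [ 0.2 -1.  -0.4] w 43.9 [-40.  19.  65.  -0.  96. -47.]
```

Held at 43.9 mm. Next I carry it behind the block.

Call:
{"method": "step_arm", "body": {"increments": [[[0, 0, 1.5, 31, 20, 0, 38], [0, 0, 3, 62, 40, 0, 38], [0, 0, 4.5, 92, 60, 0, 38], [0, 0, 6, 123, 81, 0, 38], [0, 0, 7.5, 154, 101, 0, 38], [0, 0, 9, 185, 121, 0, 38], [0, 0, 10, 216, 141, 0, 38], [0, 0, 11.5, 246, 161, 0, 38], [0, 0, 11.5, 246, 161, 0, 38], [0, 0, 11.5, 246, 161, 0, 38]]]}}

```text
time_s: 12.05
tcp_pos: [0.6789, -0.1595, 0.1193]
tool_rot: [[0.092, 0.996, -0.001], [0.996, -0.092, -0.0], [-0.0, -0.001, -1.0]]
wrist_force: [0.8, -0.2, -0.5]
gripper_width: 0.496
```

```bash
python3 obs.py;python3 - <<'E'
from workcell import *
from h import *
c=capture('top');cv2.imwrite('pics/top3.png',c['image'])
s=capture('side');cv2.imwrite('pics/side3.png',s['image'])
E
python3 plan.py 680,-159,11,-5.5,38,7;python3 plan.py 680,-159,9,-5.5,38,2 680,-159,9,-5.5,62,4 680,-159,120,-5.5,62,5 
```

```text
12.05 [ 678.9 -159.5  119.3] theta -5.3 F [ 0.8 -0.2 -0.5] w 43.7 [-16.  21.  63.  -0.  96. -11.]
7 [[[0, 0, 0.0, 0, 0, 16, 38.0], [0, 0, 0.0, 0, 0, 31, 38.0], [0, 0, 0.0, 0, 0, 47, 38.0], [0, 0, 0.0, 0, 0, 62, 38.0], [0, 0, 0.0, 0, 0, 78, 38.0], [0, 0, 0.0, 0, 0, 93, 38.0], [0, 0, 0.0, 0, 0, 109, 38.0]]]
cmd end [679.8, -159.5, 11.0, -5.3]
11 [[[0, 0, 0.0, 0, 0, 1, 38.0], [0, 0, 0.0, 0, 0, 2, 38.0], [0, 0, 0.0, 0, 0, 2, 62.0], [0, 0, 0.0, 0, 0, 2, 62.0], [0, 0, 0.0, 0, 0, 2, 62.0], [0, 0, 0.0, 0, 0, 2, 62.0], [0, 0, 0.0, 0, 0, -20, 62.0], [0, 0, 0.0, 0, 0, -42, 62.0], [0, 0, 0.0, 0, 0, -65, 62.0], [0, 0, 0.0, 0, 0, -87, 62.0], [0, 0, 0.0, 0, 0, -109, 62.0]]]
cmd end [679.8, -159.5, 120.0, -5.3]
```

View pics/side3.png

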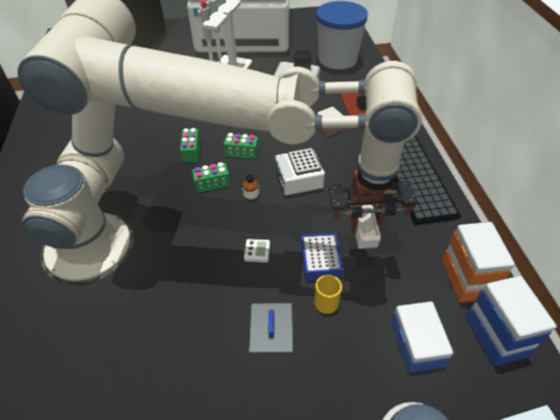

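Call:
{"method": "step_arm", "body": {"increments": [[[0, 0, 0, 0, 0, 16, 38], [0, 0, 0, 0, 0, 31, 38], [0, 0, 0, 0, 0, 47, 38], [0, 0, 0, 0, 0, 62, 38], [0, 0, 0, 0, 0, 78, 38], [0, 0, 0, 0, 0, 93, 38], [0, 0, 0, 0, 0, 103, 38], [0, 0, 0, 0, 0, 109, 38], [0, 0, 0, 0, 0, 109, 38], [0, 0, 0, 0, 0, 109, 38]]]}}

```text
time_s: 13.4
tcp_pos: [0.6798, -0.1592, 0.0114]
tool_rot: [[0.093, 0.996, 0.001], [0.996, -0.093, -0.0], [-0.0, 0.001, -1.0]]
wrist_force: [-0.2, -0.8, 0.1]
gripper_width: 0.497
```

```bash
python3 obs.py
```

```text
13.4 [ 679.8 -159.2   11.4] theta -5.31 F [-0.2 -0.8  0.1] w 43.8 [-16.  23.  71.  -0.  86. -11.]
```

Call:
{"method": "step_arm", "body": {"increments": [[[0, 0, 0, 0, 0, 1, 38], [0, 0, 0, 0, 0, 3, 38], [0, 0, 0, 0, 0, 3, 38], [0, 0, 0, 0, 0, 3, 54], [0, 0, 0, 0, 0, 3, 54], [0, 0, 0, 0, 0, 3, 54], [0, 0, 0, 0, 0, 3, 54], [0, 0, 0, 0, 0, -20, 54], [0, 0, 0, 0, 0, -42, 54], [0, 0, 0, 0, 0, -70, 54], [0, 0, 0, 0, 0, -109, 54], [0, 0, 0, 0, 0, -109, 54]]]}}

```text
time_s: 14.9
tcp_pos: [0.6815, -0.1597, 0.1258]
tool_rot: [[0.093, 0.996, 0.009], [0.996, -0.093, -0.003], [-0.002, 0.009, -1.0]]
wrist_force: [-0.6, 0.5, 0.2]
gripper_width: 0.619
```

```bash
python3 obs.py;python3 plan.py 560,-240,130,-8.5,40,4 435,-307,110,-8.5,40,5;python3 plan.py 435,-307,10,-8.5,40,5 435,-307,10,-8.5,40,2
```

```text
14.9 [ 681.5 -159.7  125.8] theta -5.31 F [-0.6  0.5  0.2] w 54.4 [-16.  20.  63.   0.  96. -11.]
9 [[[0, 0, 1.0, -23, -28, -2, 40.0], [0, 0, 1.5, -46, -56, -5, 40.0], [0, 0, 2.5, -68, -84, -8, 40.0], [0, 0, 3.0, -91, -112, -10, 40.0], [0, 0, 3.0, -107, -136, -6, 40.0], [0, 0, 3.0, -122, -159, -2, 40.0], [0, 0, 3.0, -138, -183, 2, 40.0], [0, 0, 3.0, -154, -206, 6, 40.0], [0, 0, 3.0, -170, -230, 10, 40.0]]]
cmd end [435.0, -307.5, 110.0, -8.3]
7 [[[0, 0, 0.0, 0, 0, 20, 40.0], [0, 0, 0.0, 0, 0, 40, 40.0], [0, 0, 0.0, 0, 0, 60, 40.0], [0, 0, 0.0, 0, 0, 80, 40.0], [0, 0, 0.0, 0, 0, 100, 40.0], [0, 0, 0.0, 0, 0, 100, 40.0], [0, 0, 0.0, 0, 0, 100, 40.0]]]
cmd end [435.0, -307.5, 10.0, -8.3]
```

Call:
{"method": "step_arm", "body": {"increments": [[[0, 0, 1, -23, -28, -2, 40], [0, 0, 1.5, -46, -56, -5, 40], [0, 0, 2.5, -68, -84, -8, 40], [0, 0, 3, -91, -112, -10, 40], [0, 0, 3, -107, -136, -6, 40], [0, 0, 3, -122, -159, -2, 40], [0, 0, 3, -138, -183, 2, 40], [0, 0, 3, -154, -206, 6, 40], [0, 0, 3, -170, -230, 10, 40], [0, 0, 3, -170, -230, 10, 40], [0, 0, 3, -170, -230, 10, 40]]]}}

```text
time_s: 16.27
tcp_pos: [0.435, -0.3067, 0.1095]
tool_rot: [[0.145, 0.989, 0.0], [0.989, -0.145, 0.0], [0.0, 0.0, -1.0]]
wrist_force: [0.6, -0.3, 0.5]
gripper_width: 0.459
```

Call:
{"method": "step_arm", "body": {"increments": [[[0, 0, 0, 0, 0, 20, 40], [0, 0, 0, 0, 0, 40, 40], [0, 0, 0, 0, 0, 60, 40], [0, 0, 0, 0, 0, 80, 40], [0, 0, 0, 0, 0, 90, 40], [0, 0, 0, 0, 0, 96, 40], [0, 0, 0, 0, 0, 98, 40], [0, 0, 0, 0, 0, 100, 40], [0, 0, 0, 0, 0, 100, 40]]]}}

```text
time_s: 17.4
tcp_pos: [0.4348, -0.3072, 0.01]
tool_rot: [[0.145, 0.989, 0.001], [0.989, -0.145, -0.0], [-0.0, 0.001, -1.0]]
wrist_force: [0.3, -0.1, 0.5]
gripper_width: 0.455
```

```bash
python3 obs.py;python3 - <<'E'
from workcell import *
from h import *
c=capture('top');cv2.imwrite('pics/top4.png',c['image'])
s=capture('side');cv2.imwrite('pics/side4.png',s['image'])
W=world(c)
meas(c,(310,100,410,160),.034,.05,'trough t',W);meas(c,(360,130,460,230),.068,.085,'beaker t',W)
E
```

```text
17.4 [ 434.8 -307.2   10. ] theta -8.31 F [ 0.3 -0.1  0.5] w 40.0 [-39.  -1.  99.   0.  82. -31.]
trough t: n=292 c=(680.3,-159.5) L=108.5 s=45.6 long-axis ang=85.3 z med=39.5 max=46.0 r=699
beaker t: n=128 c=(572.3,-265.4) L=56.1 s=55.8 long-axis ang=10.8 z med=73.9 max=79.9 r=631
```

View pics/side4.png

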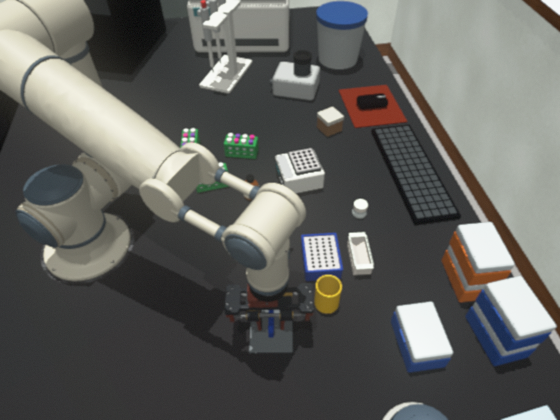

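View pics/top4.png

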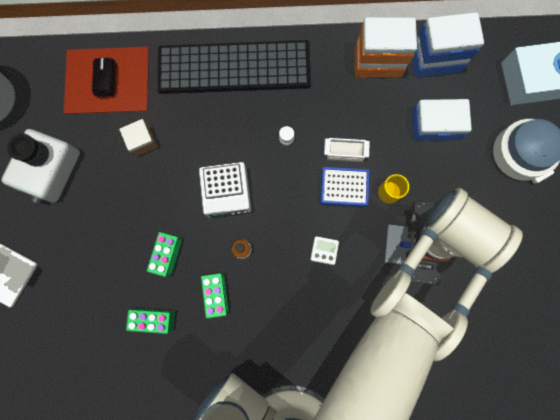

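Call:
{"method": "step_arm", "body": {"increments": [[[0, 0, 0, 0, 0, 0, 5], [0, 0, 0, 0, 0, 0, 5], [0, 0, 0, 0, 0, 0, 5], [0, 0, 0, 0, 0, 0, 5], [0, 0, 0, 0, 0, 0, 5], [0, 0, 0, 0, 0, 0, 5], [0, 0, 0, 0, 0, -10, 5], [0, 0, 0, 0, 0, -30, 5], [0, 0, 0, 0, 0, -60, 5], [0, 0, 0, 0, 0, -90, 5], [0, 0, 0, 0, 0, -120, 5], [0, 0, 0, 0, 0, -120, 5]]], "grip_force": 25}}

```text
time_s: 19.0
tcp_pos: [0.436, -0.3082, 0.134]
tool_rot: [[0.145, 0.989, 0.006], [0.989, -0.145, -0.005], [-0.004, 0.006, -1.0]]
wrist_force: [-0.2, -0.2, -1.1]
gripper_width: 0.133
```

```bash
python3 plan.py 435,-307.5,130,-8.3,5,1; python3 obs.py;python3 - <<'E'
from workcell import *
from h import *
c=capture('side');cv2.imwrite('pics/side5.png',c['image'])
E
python3 plan.py 583,-150,130,-5.5,5,8
```

```text
1 [[[0, 0, 0.0, 0, 0, -120, 5.0]]]
cmd end [435.0, -307.5, 130.0, -8.3]
19.0 [ 436.  -308.2  134. ] theta -8.31 F [-0.2 -0.2 -1.1] w 11.7 [-39.  -5.  90.   0.  95. -31.]
8 [[[0, 0, -0.5, 22, 15, 0, 5.0], [0, 0, -0.5, 44, 31, 0, 5.0], [0, 0, -1.0, 66, 46, 0, 5.0], [0, 0, -1.5, 89, 62, 0, 5.0], [0, 0, -2.0, 111, 77, 0, 5.0], [0, 0, -2.0, 133, 93, 0, 5.0], [0, 0, -2.5, 155, 108, 0, 5.0], [0, 0, -3.0, 177, 124, 0, 5.0]]]
cmd end [583.3, -150.2, 130.0, -5.3]
```

View pics/side5.png

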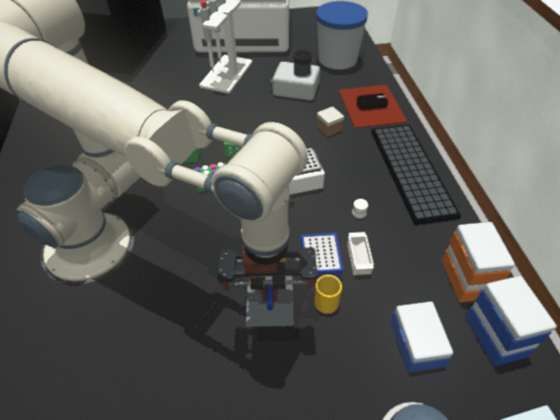

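The lid hangs level at (270,305). Next I carry it over the block and lower it to just above the rim.

Call:
{"method": "step_arm", "body": {"increments": [[[0, 0, -0.5, 15, 10, 0, 5], [0, 0, -0.5, 37, 26, 0, 5], [0, 0, -1, 59, 41, 0, 5], [0, 0, -1.5, 85, 59, 0, 5], [0, 0, -2, 111, 77, 0, 5], [0, 0, -2, 133, 93, 0, 5], [0, 0, -2.5, 155, 108, 0, 5], [0, 0, -3, 170, 119, 0, 5], [0, 0, -3, 177, 124, 0, 5], [0, 0, -3, 177, 124, 0, 5]]]}}

```text
time_s: 20.3
tcp_pos: [0.5828, -0.1495, 0.1291]
tool_rot: [[0.092, 0.996, -0.001], [0.996, -0.092, 0.0], [-0.0, -0.001, -1.0]]
wrist_force: [-0.7, 0.2, -1.1]
gripper_width: 0.132
```

Call:
{"method": "step_arm", "body": {"increments": [[[0, 0, 0, 0, 0, 20, 5], [0, 0, 0, 0, 0, 40, 5], [0, 0, 0, 0, 0, 56, 5], [0, 0, 0, 0, 0, 66, 5], [0, 0, 0, 0, 0, 70, 5], [0, 0, 0, 0, 0, 72, 5], [0, 0, 0, 0, 0, 72, 5]]]}}

```text
time_s: 21.18
tcp_pos: [0.5832, -0.1499, 0.0582]
tool_rot: [[0.093, 0.996, 0.001], [0.996, -0.093, -0.0], [-0.0, 0.001, -1.0]]
wrist_force: [0.1, -0.6, -1.2]
gripper_width: 0.137
```

```bash
python3 obs.py;python3 - <<'E'
from workcell import *
from h import *
c=capture('side');cv2.imwrite('pics/side6.png',cv2.resize(c['image'][190:330,230:420],None,fx=4,fy=4))
c=capture('top');cv2.imwrite('pics/top6.png',cv2.resize(c['image'][110:250,280:470],None,fx=4,fy=4))
E
```

```text
21.18 [ 583.2 -149.9   58.2] theta -5.31 F [ 0.1 -0.6 -1.2] w 12.0 [-18.   7.  85.   0.  88. -12.]
```

View pics/side6.png

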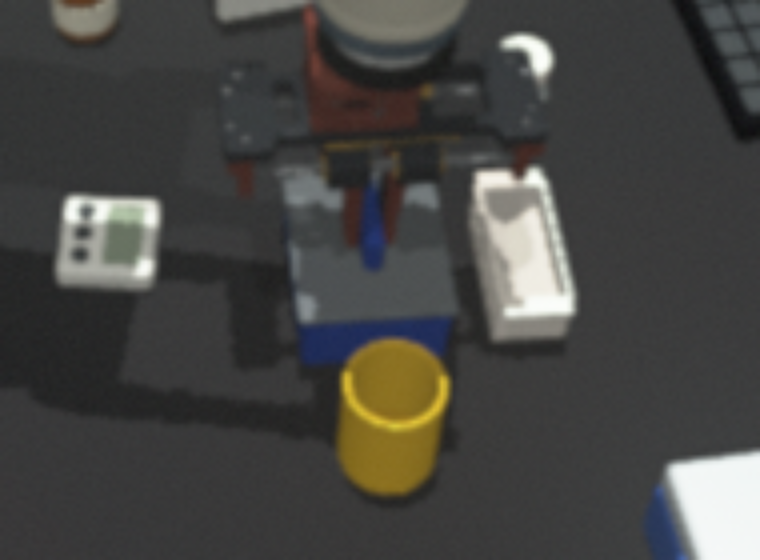

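View pics/top6.png

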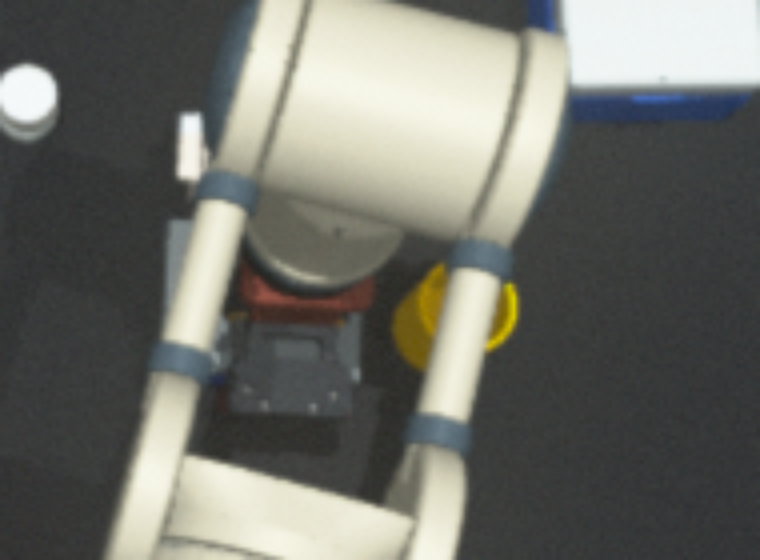

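The lid sits squarely over the block, centred at (375,260) in the crop and about 6 mm above the rim. Next I lower it and release.

Call:
{"method": "step_arm", "body": {"increments": [[[0, 0, 0, 0, 0, 2, 5], [0, 0, 0, 0, 0, 4, 5], [0, 0, 0, 0, 0, 5, 5], [0, 0, 0, 0, 0, 6, 5], [0, 0, 0, 0, 0, 6, 5], [0, 0, 0, 0, 0, 6, 5]]]}}

```text
time_s: 22.02
tcp_pos: [0.5829, -0.1498, 0.0517]
tool_rot: [[0.093, 0.996, 0.0], [0.996, -0.093, -0.0], [-0.0, 0.0, -1.0]]
wrist_force: [-0.7, 0.5, -1.2]
gripper_width: 0.136
```

```bash
python3 obs.py
```

```text
22.02 [ 582.9 -149.8   51.7] theta -5.32 F [-0.7  0.5 -1.2] w 11.9 [-18.   7.  86.   0.  87. -12.]
```

Call:
{"method": "step_arm", "body": {"increments": [[[0, 0, 0, 0, 0, 1, 5], [0, 0, 0, 0, 0, 1, 5], [0, 0, 0, 0, 0, 1, 40], [0, 0, 0, 0, 0, 1, 40], [0, 0, 0, 0, 0, 1, 40], [0, 0, 0, 0, 0, 1, 40], [0, 0, 0, 0, 0, 1, 40], [0, 0, 0, 0, 0, -15, 40], [0, 0, 0, 0, 0, -40, 40], [0, 0, 0, 0, 0, -80, 40], [0, 0, 0, 0, 0, -118, 40], [0, 0, 0, 0, 0, -118, 40]]], "grip_force": 15}}

```text
time_s: 23.52
tcp_pos: [0.5847, -0.1504, 0.1756]
tool_rot: [[0.093, 0.996, 0.009], [0.996, -0.093, -0.003], [-0.002, 0.009, -1.0]]
wrist_force: [-0.8, 0.6, 0.2]
gripper_width: 0.459
```

```bash
echo '[583.3,-150.2,170,-5.31]'>cmd.json; python3 obs.py;python3 plan.py 520,60,170,40,87.8,6 431,292,140,73.1,87.8,6; python3 plan.py 431,292,23,73.1,87.8,6
```

```text
23.52 [ 584.7 -150.4  175.6] theta -5.31 F [-0.8  0.6  0.2] w 40.4 [-18.   5.  75.   0.  99. -12.]
12 [[[0, 0, -7.5, 34, -14, 0, 87.8], [0, 0, -15.0, 68, -27, 0, 87.8], [0, 0, -22.5, 102, -41, 0, 87.8], [0, 0, -30.0, 136, -55, 0, 87.8], [0, 0, -38.0, 170, -69, 0, 87.8], [0, 0, -45.5, 203, -82, 0, 87.8], [0, 0, -51.0, 240, -100, 5, 87.8], [0, 0, -56.5, 277, -119, 10, 87.8], [0, 0, -62.0, 315, -137, 15, 87.8], [0, 0, -67.5, 352, -156, 20, 87.8], [0, 0, -73.0, 389, -174, 25, 87.8], [0, 0, -78.5, 426, -193, 30, 87.8]]]
cmd end [430.6, 291.8, 140.0, 73.2]
6 [[[0, 0, 0.0, 0, 0, 20, 87.8], [0, 0, 0.0, 0, 0, 39, 87.8], [0, 0, 0.0, 0, 0, 58, 87.8], [0, 0, 0.0, 0, 0, 78, 87.8], [0, 0, 0.0, 0, 0, 98, 87.8], [0, 0, 0.0, 0, 0, 117, 87.8]]]
cmd end [430.6, 291.8, 23.0, 73.2]
```

Call:
{"method": "step_arm", "body": {"increments": [[[0, 0, -7.5, 34, -14, 0, 75], [0, 0, -15, 68, -27, 0, 75], [0, 0, -22.5, 102, -41, 0, 75], [0, 0, -30, 136, -55, 0, 75], [0, 0, -38, 170, -69, 0, 75], [0, 0, -45.5, 203, -82, 0, 75], [0, 0, -51, 240, -100, 5, 75], [0, 0, -56.5, 277, -119, 10, 75], [0, 0, -62, 315, -137, 15, 75], [0, 0, -67.5, 352, -156, 20, 75], [0, 0, -73, 389, -174, 25, 75], [0, 0, -78.5, 426, -193, 30, 75]]]}}

```text
time_s: 25.02
tcp_pos: [0.4292, 0.2932, 0.1389]
tool_rot: [[-0.958, 0.286, -0.001], [0.286, 0.958, -0.0], [0.0, -0.001, -1.0]]
wrist_force: [0.8, -0.2, 0.5]
gripper_width: 0.854
```

Call:
{"method": "step_arm", "body": {"increments": [[[0, 0, 0, 0, 0, 0, 75], [0, 0, 0, 0, 0, 20, 75], [0, 0, 0, 0, 0, 39, 75], [0, 0, 0, 0, 0, 58, 75], [0, 0, 0, 0, 0, 78, 75], [0, 0, 0, 0, 0, 98, 75], [0, 0, 0, 0, 0, 110, 75], [0, 0, 0, 0, 0, 117, 75], [0, 0, 0, 0, 0, 117, 75]]]}}

```text
time_s: 26.15
tcp_pos: [0.43, 0.2922, 0.0224]
tool_rot: [[-0.957, 0.289, -0.0], [0.289, 0.957, -0.0], [0.0, -0.0, -1.0]]
wrist_force: [-0.2, -0.8, -0.2]
gripper_width: 0.853
```

```bash
python3 obs.py;python3 - <<'E'
from workcell import *
from h import *
s=capture('side');cv2.imwrite('pics/side7.png',s['image'])
c=capture('top');cv2.imwrite('pics/top7.png',c['image'])
W=world(c)
meas(c,(300,155,390,215),.042,.055,'lid plate t',W);meas(c,(320,170,375,205),.068,.09,'lid handle t',W)
V=world(s)
meas(s,(285,215,360,290),.044,.055,'lid plate s',V);meas(s,(295,215,350,290),.068,.09,'handle s',V)
E
```

```text
26.15 [430.  292.2  22.4] theta 73.19 F [-0.2 -0.8 -0.2] w 75.1 [ 30.  -4. 100.  -0.  84. -43.]
lid plate t: n=1714 c=(583.5,-149.4) L=118.1 s=95.0 long-axis ang=84.5 z med=47.9 max=55.0 r=602
lid handle t: n=130 c=(583.0,-148.6) L=54.1 s=12.6 long-axis ang=83.9 z med=74.9 max=80.6 r=602
lid plate s: n=1410 c=(581.3,-149.2) L=121.7 s=94.6 long-axis ang=84.3 z med=49.9 max=54.9 r=600
handle s: n=110 c=(581.4,-149.9) L=57.1 s=12.1 long-axis ang=84.4 z med=76.8 max=81.6 r=600
```

View pics/side7.png

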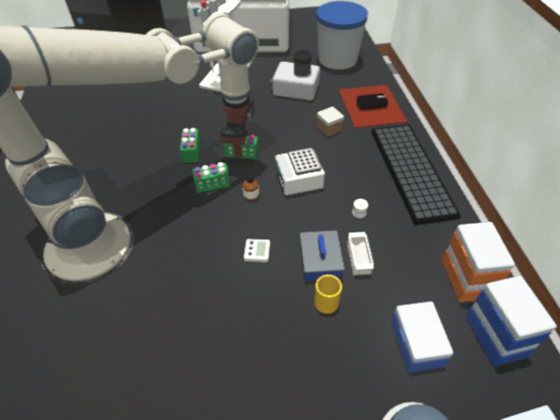

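View pics/top7.png

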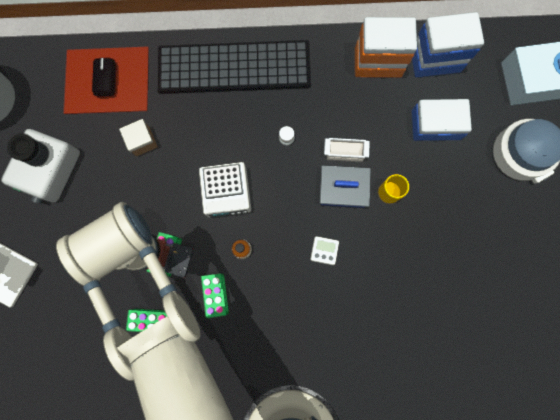

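The lid lies on the block within about 1 mm and 1° of centred. The jaws straddle the correct rack at (240,148). Next I close and lift.

Call:
{"method": "step_arm", "body": {"increments": [[[0, 0, 0, 0, 0, 0, 40], [0, 0, 0, 0, 0, 0, 40], [0, 0, 0, 0, 0, 0, 40], [0, 0, 0, 0, 0, 0, 40], [0, 0, 0, 0, 0, 0, 40], [0, 0, 0, 0, 0, 0, 40], [0, 0, 0, 0, 0, -10, 40], [0, 0, 0, 0, 0, -35, 40], [0, 0, 0, 0, 0, -70, 40], [0, 0, 0, 0, 0, -105, 40], [0, 0, 0, 0, 0, -147, 40], [0, 0, 0, 0, 0, -147, 40]]], "grip_force": 25}}

```text
time_s: 27.75
tcp_pos: [0.4316, 0.2931, 0.174]
tool_rot: [[-0.957, 0.289, 0.006], [0.289, 0.957, 0.004], [-0.005, 0.005, -1.0]]
wrist_force: [0.9, -0.7, -1.6]
gripper_width: 0.53
```

```bash
python3 plan.py 430.6,291.8,170,73.2,40,1; python3 obs.py;python3 plan.py 583,-3.5,170,86.5,40,10; python3 plan.py 583,-3.5,30,86.5,40,6
python3 - <<'E'
from workcell import *
from h import *
s=capture('side');cv2.imwrite('pics/side8.png',s['image'])
E
```

```text
1 [[[0, 0, 0.0, 0, 0, -147, 40.0]]]
cmd end [430.6, 291.8, 170.0, 73.2]
27.75 [431.6 293.1 174. ] theta 73.19 F [ 0.9 -0.7 -1.6] w 46.6 [ 30.  -8.  88.   0.  99. -43.]
10 [[[0, 0, -1.5, -23, -24, 0, 40.0], [0, 0, -2.5, -46, -48, 0, 40.0], [0, 0, -4.0, -69, -72, 0, 40.0], [0, 0, -5.5, -93, -95, 0, 40.0], [0, 0, -6.5, -116, -119, 0, 40.0], [0, 0, -8.0, -139, -143, 0, 40.0], [0, 0, -9.5, -162, -167, 0, 40.0], [0, 0, -10.5, -185, -191, 0, 40.0], [0, 0, -12.0, -208, -215, 0, 40.0], [0, 0, -13.5, -231, -239, 0, 40.0]]]
cmd end [582.6, -3.8, 170.0, 86.7]
6 [[[0, 0, 0.0, 0, 0, 23, 40.0], [0, 0, 0.0, 0, 0, 47, 40.0], [0, 0, 0.0, 0, 0, 70, 40.0], [0, 0, 0.0, 0, 0, 93, 40.0], [0, 0, 0.0, 0, 0, 117, 40.0], [0, 0, 0.0, 0, 0, 140, 40.0]]]
cmd end [582.6, -3.8, 30.0, 86.7]
```

View pics/side8.png

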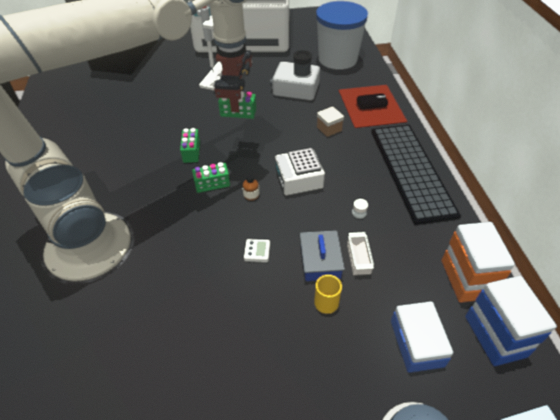

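The rack is held level at (238,105). Next I carry it to the gap.

Call:
{"method": "step_arm", "body": {"increments": [[[0, 0, -1.5, -15, -16, 0, 40], [0, 0, -2.5, -40, -42, 0, 40], [0, 0, -4, -69, -72, 0, 40], [0, 0, -5.5, -93, -95, 0, 40], [0, 0, -6.5, -116, -119, 0, 40], [0, 0, -8, -139, -143, 0, 40], [0, 0, -9.5, -162, -167, 0, 40], [0, 0, -10.5, -185, -191, 0, 40], [0, 0, -12, -208, -215, 0, 40], [0, 0, -13.5, -222, -230, 0, 40], [0, 0, -13.5, -231, -239, 0, 40], [0, 0, -13.5, -231, -239, 0, 40]]]}}

```text
time_s: 29.3
tcp_pos: [0.5817, -0.0038, 0.168]
tool_rot: [[-0.998, 0.059, -0.003], [0.059, 0.998, 0.0], [0.003, 0.0, -1.0]]
wrist_force: [0.4, -0.3, -1.6]
gripper_width: 0.519
```

Call:
{"method": "step_arm", "body": {"increments": [[[0, 0, 0, 0, 0, 20, 40], [0, 0, 0, 0, 0, 45, 40], [0, 0, 0, 0, 0, 70, 40], [0, 0, 0, 0, 0, 93, 40], [0, 0, 0, 0, 0, 115, 40], [0, 0, 0, 0, 0, 130, 40], [0, 0, 0, 0, 0, 138, 40], [0, 0, 0, 0, 0, 142, 40], [0, 0, 0, 0, 0, 144, 40], [0, 0, 0, 0, 0, 145, 40], [0, 0, 0, 0, 0, 145, 40]]]}}

```text
time_s: 30.68
tcp_pos: [0.5824, -0.0034, 0.0251]
tool_rot: [[-0.998, 0.058, 0.001], [0.058, 0.998, -0.0], [-0.001, -0.0, -1.0]]
wrist_force: [0.1, -0.1, -2.6]
gripper_width: 0.523
```

```bash
python3 obs.py
python3 - <<'E'
from workcell import *
from h import *
s=capture('side');cv2.imwrite('pics/side9.png',s['image'])
E
```

```text
30.68 [582.4  -3.4  25.1] theta 86.68 F [ 0.1 -0.1 -2.6] w 46.0 [ -4.   5.  90.  -0.  84. -90.]
```

View pics/side9.png

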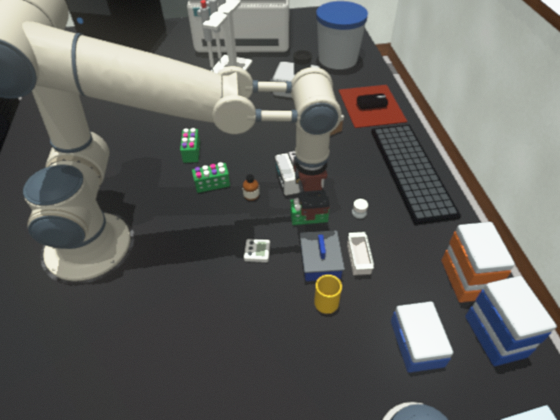

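The rack stands in the gap at (310,210), about 2.5 mm above the bench. I lower it 2 mm more, release and retreat.

Call:
{"method": "step_arm", "body": {"increments": [[[0, 0, 0, 0, 0, 1, 40], [0, 0, 0, 0, 0, 2, 40], [0, 0, 0, 0, 0, 2, 40], [0, 0, 0, 0, 0, 2, 70], [0, 0, 0, 0, 0, 2, 70], [0, 0, 0, 0, 0, 2, 70], [0, 0, 0, 0, 0, 2, 70], [0, 0, 0, 0, 0, 2, 70], [0, 0, 0, 0, 0, -20, 70], [0, 0, 0, 0, 0, -60, 70], [0, 0, 0, 0, 0, -120, 70], [0, 0, 0, 0, 0, -180, 70]]], "grip_force": 15}}

```text
time_s: 32.22
tcp_pos: [0.5818, -0.0034, 0.2061]
tool_rot: [[-0.998, 0.058, -0.001], [0.058, 0.998, 0.0], [0.001, 0.0, -1.0]]
wrist_force: [0.1, -0.0, -0.8]
gripper_width: 0.797
```

Call:
{"method": "step_arm", "body": {"increments": [[[0, 0, 0, 40, 0, 0, 70], [0, 0, 0, 80, 0, 0, 70], [0, 0, 0, 120, 0, 0, 70], [0, 0, 0, 150, 60, 0, 70], [0, 0, 0, 170, 120, 0, 70], [0, 0, 0, 180, 180, 0, 70], [0, 0, 0, 190, 240, 0, 70], [0, 0, 0, 200, 300, 0, 70], [0, 0, 0, 200, 300, 0, 70], [0, 0, 0, 200, 300, 0, 70], [0, 0, 0, 200, 300, 0, 70]]]}}

```text
time_s: 33.6
tcp_pos: [0.4003, 0.3065, 0.2049]
tool_rot: [[-0.998, 0.06, 0.001], [0.06, 0.998, -0.0], [-0.001, 0.0, -1.0]]
wrist_force: [-0.5, 0.2, -0.4]
gripper_width: 0.795
```

```bash
python3 obs.py
python3 - <<'E'
from workcell import *
from h import *
s=capture('side');cv2.imwrite('pics/side10.png',s['image'])
c=capture('top');cv2.imwrite('pics/top10.png',c['image']);W=world(c)
for nm,b,lo,hi in [('lid plate',(300,155,390,215),.042,.055),('bath low',(185,145,262,225),.03,.09),('trough',(310,120,400,165),.034,.05),('beaker',(370,160,420,215),.068,.085),
 ('rack',(265,160,320,225),.042,.07),('timer',(300,230,350,272),.01,.03),('bottle',(225,230,260,268),.04,.09),('jar',(272,118,300,152),.03,.05),('tubebox',(112,112,165,162),.05,.07)]: meas(c,b,lo,hi,nm,W)
E
```

```text
33.6 [400.3 306.5 204.9] theta 86.58 F [-0.5  0.2 -0.4] w 70.0 [ 34. -10.  87.  -0. 103. -53.]
lid plate: n=1713 c=(583.8,-149.6) L=118.0 s=95.1 long-axis ang=84.6 z med=48.1 max=54.5 r=603
bath low: n=2305 c=(583.2,141.7) L=119.6 s=110.4 long-axis ang=5.7 z med=73.9 max=84.0 r=600
trough: n=289 c=(680.2,-159.4) L=107.8 s=45.4 long-axis ang=84.3 z med=39.6 max=45.8 r=699
beaker: n=128 c=(572.6,-265.0) L=55.6 s=55.6 long-axis ang=-52.7 z med=74.0 max=79.9 r=631
rack: n=746 c=(584.1,-2.9) L=96.3 s=46.0 long-axis ang=-3.6 z med=51.2 max=66.3 r=584
timer: n=608 c=(431.4,-95.9) L=59.9 s=59.8 long-axis ang=76.9 z med=18.0 max=24.5 r=442
bottle: n=260 c=(439.0,105.5) L=41.7 s=40.9 long-axis ang=-46.2 z med=51.4 max=78.6 r=452
jar: n=172 c=(722.3,-12.3) L=36.5 s=32.5 long-axis ang=-2.1 z med=40.4 max=46.8 r=722
tubebox: n=636 c=(726.7,359.9) L=64.2 s=62.7 long-axis ang=22.0 z med=59.0 max=65.0 r=811
```

View pics/side10.png

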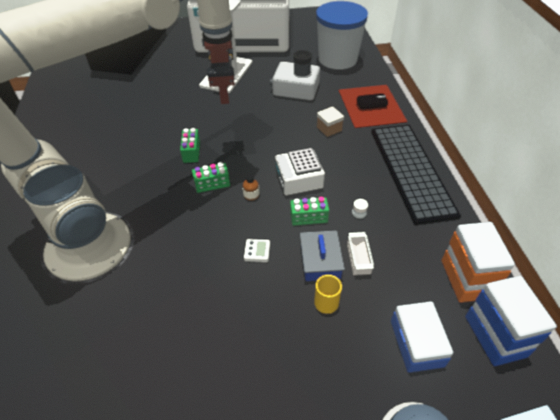

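View pics/top10.png

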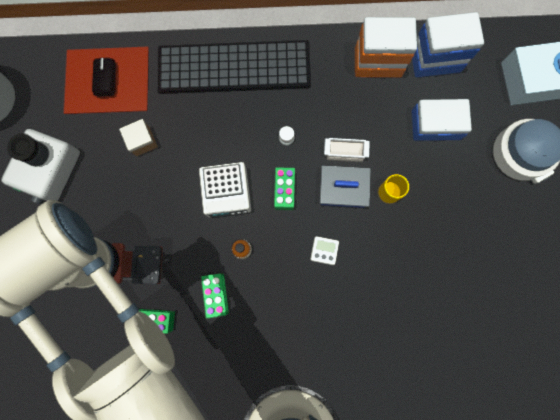

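Everything is in place: lid at (345,187), rack at (285,188), trough at (346,149) and beaker at (397,188) in the top view. The bystanders have not moved and the arm is clear, so I hand in.

```bash
python3 -c "
from workcell import *
print(close_job())"
```

```text
the job is handed in; nothing more can be done
None
```

The PCR station is set up and handed in after about 34 s of the 120 s allowed. I placed the beaker first, then the trough, the lid and the rack. The rack I used was the one farthest from the base, 522 mm away against 373 and 426 mm for its look-alikes.

My last checks used the top camera, with positions in the cold block's frame:

| Part | Measured | Needed |
|---|---|---|
| Lid | within about 1 mm and 1° of the block; plate top 48 mm above the bench, so resting on the rim | 12 mm, 10° |
| Trough | x ≈ 97 mm, y ≈ 0, aligned within about 1° | x 76–126 mm, y ±30 mm, 17° |
| Beaker | y ≈ -116 mm, x ≈ 0 (about 31 mm gap) | y -95 to -145 mm, x ±30 mm |
| Rack | y ≈ 146 mm, x ≈ -13 mm, turned about 2°; about 68 mm free on either side | 10 mm clear of both, x ±50 mm, 17° |

- **Rack gap:** the free space beside the rack is wider than the "couple of centimetres" asked for. The gap itself is about 182 mm wide, so I centred the rack in it.
- **Bystanders:** the timer, bottle, jar and tube box all measured within 1 mm of where they started.
- **Gripper:** it was open and clear of everything at hand-in.
- **Disagreement:** the two cameras differed by about 2 mm in x, which is within the stated calibration. No check failed.

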